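Walk the die block round onto the fence

ROBOT

A 6-joint arm with a two-finger parallel gripper is mounted at the origin on a cart in front of the work surface, level with it; the furniture and walls round the work are solid. World frame = base frame: x ahead of the robot, y to its left, z up, the work surface at z = 0. Lengths are in m, angles in rad, forces in N, time in s.
With the tool pointing down it reaches from about 0.275 to 0.825 m from the base axis. Payload 4.9 kg.
Tool frame: the origin (TCP) lies midway between the tips of the shut fingers; the grasp point (between the pads) lies arm.grasp_offset behind it (arm.grasp_offset is the distance from the TCP to the grasp point, in m); z points along the fingers, y is the line along which they close (so a half turn about z gives the same grasp; the last joint's range is limited). The gripper opens to 85 mm and grips with 20 to 120 N. Pads are 22 mm wide; open, the fingers measure 114 mm over their backs; the gripper's body (76 mm by 85 mm) begins 54 mm behind the grasp point. The pads swing forward as they close: fully open they stand 13 mm farther back than shut.
Start: joints at [1.021, 0.326, -0.193, 1.052, 0, 1.437], TCP at [0.222, 0.503, 0.2] pointing down, gripper open.
Joint ranges: [-2.65, 2.65], [-0.97, 1.79], [-1.3, 1.35], [-1.93, 2.1], [-1.47, 1.37], [-3.14, 3.14]. Speed limits (rad/s): [2.57, 2.57, 3.14, 3.14, 3.14, 3.14].

INTERFACE

Orientations are given as a unit quaternion [x, y, z, w].
In Python, from bench import arm, cams, order gives the robot as it stands. The module is installed in compiled form; this text tells all that it offers.
- The arm moves only by the shell command python3 -m handwheel 'ROWS' [FORCE]. ROWS is JSON, a list of rows, each a list of 7 numbers: the shift along the tool's x, y, z in cm, then the turn, a rotation vector about the tool's x, y, z in degrees, then the closure, from 0 (fully open) to 1 (shut). A call has 1 to 20 rows; each row shifts and turns the commanded pose from where the row before left it, along the tool's axes as they then stand; what a row does not reach is not made up. A row lasts 1/10 s, in which the tool goes at most 50 mm and 8.59 degrees, less where a joint would pass 70% of its speed; a pose out of reach is approached as far as the arm can. A call is refused whole if a number of a shift passes 5 or a number of a turn 8.59, either way. A call with a gripper value outside its range is refused whole. The fingers move at their own pace and stop on an object; FORCE is the grip in N (left out, the last holds). Time passes only in rows, so rows that do not move let the fingers close. It gives the time, the measured TCP pose, the force, the opening and the grip force at its end, in the units of the state.
- arm.read_state(): the state, without advancing time (a new reading comes with each control period).
- cams.get_image(name): name is "scene" or "top"; returns the picture (480x640x3 uint8, blue, green, red); there is no depth.
- cams.camera_params(name): a dict with "vfov" (degrees; the focal length in pixels is half the picture's height over the tangent of half this angle, whatever the lens; pixels are square), "cx", "cy" (the principal point, pixels), "rvec" (rotation vector, rad) and "tvec" (3), from world to camera coordinates, as OpenCV has them. Camera axes: x right, y down, z forward; pixel columns grow to the right and rows downward; lengths in m; the calibration is good to about 2 mm. A picture is of the moment at which its call begins. camera_params takes no time and is no camera call.
- order.job_done(): hands the job in; it is judged then, once.
The state is a dict: "clock": time; "q": joint angles; "joint_velocities": joint speeds; "joint_torque": joint torques, N m; "tcp_pos": TCP position; "tool_rot": TCP orientation; "wrist_force": force on the tool from outside, world axes, zero at the start; "ft_torque": the same for the moment, N m; "finger_gap": finger opening in m; "grip_force": force on a finger pad.
Only numpy, scipy, OpenCV 4.12 (cv2) and the standard library are available. Lean on these libraries where they do the work, as an engineer would, in place of code of your own. Each camera call takes 0.05 s, during which the arm holds its last target. There are 200 camera calls.

TASK

The aluminium die block stands askew in front of the steel fence: push it round with the fingertips until one of its two long bare faces (either will do; the short ends are blue) lies flat against the fence, with no part of that face past the fence's ends. Turn it roughly square before it gets to the fence, so that no corner is driven into the fence. Only push it, never lift or tip it, leave the carton, bolt and brass tee alone, and finish with the arm clear.

Things in the scene. Friction and masses are not known exactly. Their poses are not given: they have to be found in the camera images.
- die_block: loose aluminium block, 0.6 to 1 kg, 88 (x) x 120 (y) x 40 mm high, dark steel insert in its top. Origin at the centre of its underside, z up. The long bare faces look along +x and -x, the short blue ends along +y and -y. It slides when pushed at a side with 4 to 15 N; pushed near one end of a face, it turns about a point some 35 to 50 mm beyond its centre from the push
- fence: fixed steel fence on the worktop: an upright plate 280 mm long, 45 mm high and 12 mm thick on a foot 50 mm deep behind it. Origin on the front (working) face at mid-length, at worktop level. The front face is the plane x = 0 of this frame and looks along its -x (towards the robot); y runs along the fence, whose ends are at y = -140 and +140 mm
- relay_box: small dark carton, 50 x 60 x 70 mm high, standing left of the work; origin at the centre of its underside; to be left alone
- coach_bolt: steel hex bolt with a nut, 19 x 86 x 16 mm, lying left of the work; origin at the centre of its underside; to be left alone
- brass_tee: brass tee fitting, 38 x 49 x 23 mm, lying right of the work; origin at the centre of its underside; to be left alone

How it is judged:
At the end, for the whole second after the job is handed in: A long face of the die block lies along the front of the fence: parallel within 0.035 rad, gap at mid-face under 4 mm, block centre within 82 mm of the fence's middle (no overhang), block flat on the worktop and at rest (angle between the x axis of die_block and the x axis of fence, either way round below 0.035 rad and x of die_block in the frame of fence between -0.048 and -0.04 m and y of die_block in the frame of fence between -0.082 and 0.082 m and height (world z) of die_block below 0.004 m and angle between die_block's own z axis and vertical below 0.04 rad and linear speed of die_block below 0.01 m/s); the robot touches nothing.
It fails at once if a corner of the block is driven into the fence (contact while more than 0.3 rad off parallel) (angle between the x axis of die_block and the x axis of fence, either way round above 0.3 rad and contact force between die_block and fence above 1 N).
It fails at once if the block is lifted or tipped (height (world z) of die_block above 0.006 m or angle between die_block's own z axis and vertical above 0.1 rad).
It fails at once if the relay box is disturbed (moved 15 mm) (distance of relay_box from where it was at the start of the episode above 0.015 m).
It fails at once if the coach bolt is disturbed (moved 15 mm) (distance of coach_bolt from where it was at the start of the episode above 0.015 m).
It fails at once if the brass tee is disturbed (moved 15 mm) (distance of brass_tee from where it was at the start of the episode above 0.015 m).
It also fails if it takes over 72 s, if anything falls off the work surface, if the arm or the gripper's body presses on something with over 40 N, if the wrist force passes 120 N, or if a joint passes its speed limit or range.

## Working session

There is one attempt and no reset: what is moved stays moved. The work goes in short steps, Python scripts to look and compute and a shell command to move; the robot and the scene stay as the last step left them, time stands still between calls to the robot, and variables do not carry over. Pictures are saved under pics/ and viewed, at most 10 in all, crops included, and the job is handed in when it is done.

```bash
mkdir -p pics; cat > h.py <<'E'
import numpy as np, cv2
from bench import arm, cams, order
def cam(n):
    p=cams.camera_params(n); R,_=cv2.Rodrigues(np.array(p["rvec"],float)); t=np.array(p["tvec"],float).ravel()
    f=240/np.tan(np.radians(p["vfov"])/2); return R,t,f,p["cx"],p["cy"]
def ray(n,uv,z):
    R,t,f,cx,cy=cam(n); uv=np.atleast_2d(np.array(uv,float)); C=-R.T@t
    d=np.c_[(uv[:,0]-cx)/f,(uv[:,1]-cy)/f,np.ones(len(uv))]@R
    return C+d*((z-C[2])/d[:,2])[:,None]
def proj(n,P):
    R,t,f,cx,cy=cam(n); c=np.atleast_2d(P)@R.T+t; return np.c_[f*c[:,0]/c[:,2]+cx,f*c[:,1]/c[:,2]+cy]
E
python3 - <<'E'
from h import *
for n in("scene","top"):
    cv2.imwrite(f"pics/{n}0.png",cams.get_image(n)); print(n,cams.camera_params(n)); R,t,*_=cam(n); print(-R.T@t)
s=arm.read_state(); print(s,arm.grasp_offset)
from scipy.spatial.transform import Rotation as Ro
print(Ro.from_quat(s["tool_rot"]).as_matrix())
E
```

```text
scene {'vfov': 56.04252038611527, 'cx': 318.15690356799087, 'cy': 239.96411842488598, 'rvec': array([ 2.24065041, -0.8904615 ,  0.38097597]), 'tvec': array([-0.37533112,  0.34251403,  0.56531766])}
[ 0.16313244 -0.35582996  0.65157212]
top {'vfov': 57.33638490469607, 'cx': 316.2904228396794, 'cy': 240.33151844985755, 'rvec': array([ 2.13561145, -2.07883266,  0.20962376]), 'tvec': array([0.06640448, 0.57717991, 0.78650333])}
[0.40038119 0.07133191 0.88923583]
{'clock': 0.1, 'q': array([ 1.02078575e+00,  3.26879508e-01, -1.93462351e-01,  1.05200755e+00,
        1.24947926e-05,  1.43662387e+00]), 'joint_velocities': array([-7.87166146e-04, -8.17278417e-04,  2.57866718e-03,  6.74328016e-04,
       -1.05102151e-05, -1.82622208e-04]), 'joint_torque': array([ 8.10381225e-04, -4.44238222e+01,  2.63038337e+01,  7.85506476e-03,
       -1.20924274e-04, -5.05443751e-06]), 'tcp_pos': array([0.22185263, 0.50265859, 0.19948305]), 'tool_rot': array([ 2.06424170e-01,  9.78462293e-01, -7.29449192e-04, -2.66382582e-04]), 'wrist_force': array([0.19447297, 0.40606445, 0.56980335]), 'ft_torque': array([-0.00672184,  0.04708101,  0.00060571]), 'grip_force': 0.0, 'finger_gap': 0.08519494581809342} 0.0187
[[-9.14777982e-01  4.03956144e-01 -8.22442512e-04]
 [ 4.03956922e-01  9.14777060e-01 -1.31750145e-03]
 [ 2.20138737e-04 -1.53745266e-03 -9.99998794e-01]]
```

View pics/top0.png

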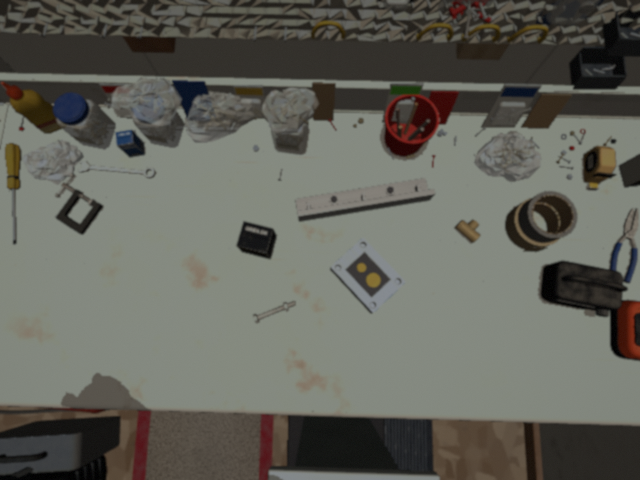

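View pics/scene0.png

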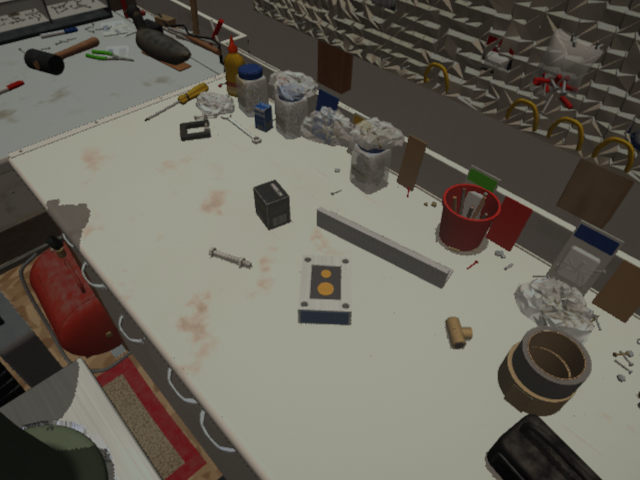

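Top view: block is at about (367,276), corners roughly (363,240), (402,280), (372,311), (331,268). The fence front runs (297,215) to (434,195), the carton is at (257,238), the bolt at (273,311) and the tee at (468,230). Next I'll crop for precise corners.

```bash
python3 - <<'E'
from h import *
im=cv2.imread("pics/top0.png"); c=im[160:330,230:490]
cv2.imwrite("pics/c0.png",cv2.resize(c,None,fx=3,fy=3,interpolation=cv2.INTER_CUBIC))
P=ray("top",[(363,240),(402,280),(372,311),(331,268)],.04);print(P.round(4));print(np.linalg.norm(P-np.roll(P,-1,0),axis=1))
F=ray("top",[(297,212),(433,192)],.045);print(F,np.linalg.norm(F[0]-F[1]))
print(im[276,350],im[260,350],im[300,420],im[290,345])
E
```

```text
[[ 0.5826 -0.0101  0.04  ]
 [ 0.5053 -0.086   0.04  ]
 [ 0.4443 -0.028   0.04  ]
 [ 0.5251  0.052   0.04  ]]
[0.10834239 0.08414333 0.11369185 0.08458435]
[[ 0.6351521   0.12217003  0.045     ]
 [ 0.68378407 -0.14948817  0.045     ]] 0.2759768935933727
[129 128 124] [139 139 134] [128 137 132] [129 138 133]
```

View pics/c0.png

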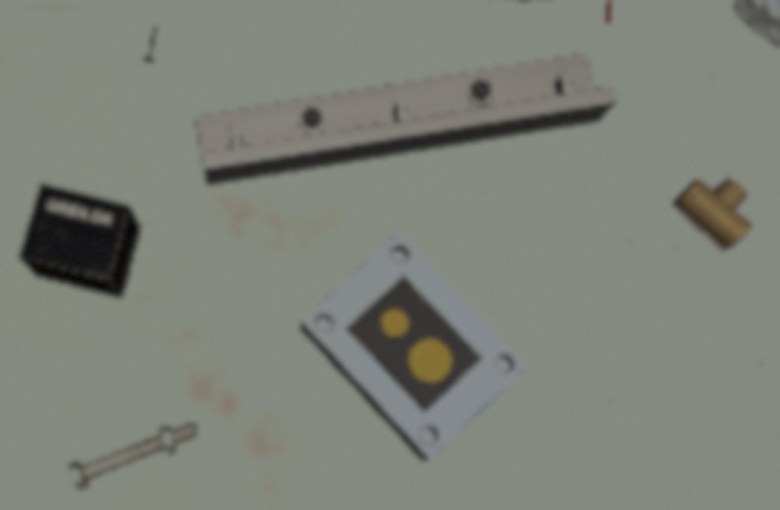

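The crop shows sharp corners: block (397,237), (523,370), (427,458), (301,325), and fence top front edge (207,170)–(610,104) in crop pixels.

```bash
cat >> h.py <<'E'
def blockpose(px,Fx=None):
    P=ray("top",px,.04)[:,:2]; return P
def fencepose():
    A,B=ray("top",np.array([(207,170),(610,104)])/3+[230,160],.045)[:,:2]
    d=(A-B)/np.linalg.norm(A-B); return (A+B)/2,np.array([d[1],-d[0]]),d,np.linalg.norm(A-B)  # origin,xhat,yhat
E
python3 - <<'E'
from h import *
P=ray("top",np.array([(397,237),(523,370),(427,458),(301,325)])/3+[230,160],.04)[:,:2]
print(P.round(4),np.linalg.norm(P-np.roll(P,-1,0),axis=1)); c=P.mean(0)
d=(P[0]-P[1]+P[3]-P[2]);print("c",c,"long axis deg",np.degrees(np.arctan2(d[1],d[0])))
o,x,y,L=fencepose();print("fence",o,x,y,L,"yaw",np.degrees(np.arctan2(x[1],x[0])))
print("bottom",ray("top",np.array([(208,184),(602,122)])/3+[230,160],0))
print("corners in fence",np.c_[(P-o)@x,(P-o)@y].round(4),"c",(c-o)@x,(c-o)@y)
for n,z,px in(("box",.07,[(42,186),(130,207),(120,295),(22,257)]),("bolt",.008,[(78,475),(195,430)]),("tee",.012,[(678,202),(738,182),(725,245),(748,225)])):
    Q=ray("top",np.array(px)/3+[230,160],z)[:,:2];print(n,Q.round(3).tolist())
E
```

```text
[[ 0.5846 -0.0087]
 [ 0.499  -0.0904]
 [ 0.4412 -0.0287]
 [ 0.5244  0.0533]] [0.1183348  0.08456144 0.11678058 0.08639611]
c [ 0.51229822 -0.01864934] long axis deg 44.10800192465126
fence [ 0.65192011 -0.0160824 ] [0.98128809 0.19254529] [-0.19254529  0.98128809] 0.2729493434407959 yaw 11.101362077397361
bottom [[ 0.62758903  0.11925969  0.        ]
 [ 0.67963961 -0.1558345   0.        ]]
corners in fence [[-0.0647  0.0202]
 [-0.1644 -0.0435]
 [-0.2092  0.0282]
 [-0.1118  0.0926]] c -0.13750355827234614 0.02436462634239172
box [[0.606, 0.222], [0.593, 0.165], [0.536, 0.168], [0.559, 0.232]]
bolt [[0.425, 0.198], [0.457, 0.121]]
tee [[0.62, -0.203], [0.635, -0.245], [0.591, -0.234], [0.605, -0.25]]
```

```bash
python3 -m handwheel '[[-2.56,-2.09,0,0,0,0,0],[-2.56,-2.09,0,0,0,0,0],[-2.56,-2.09,0,0,0,0,0],[-2.56,-2.09,0,0,0,0,0],[-2.56,-2.09,0,0,0,0,0],[-2.56,-2.09,0,0,0,0,0],[-2.56,-2.09,0,0,0,0,0],[-2.56,-2.09,0,0,0,0,0],[-2.56,-2.09,0,0,0,0,0],[-2.56,-2.09,0,0,0,0,0],[-2.56,-2.09,0,0,0,0,0],[-2.56,-2.09,0,0,0,0,0],[-2.56,-2.09,0,0,0,0,0],[-2.56,-2.09,0,0,0,0,0],[-2.56,-2.09,0,0,0,0,0],[-2.56,-2.09,0,0,0,0,0],[0,0,0,0,0,7.4,0],[0,0,0,0,0,7.4,0],[0,0,0,0,0,7.4,0],[0,0,0,0,0,0,0]]'
cat >> h.py <<'E'
from scipy.spatial.transform import Rotation as Ro
def goto(xy,psi,z):
    "remaining shift (tool cm) and turn (deg about tool z) to reach"
    s=arm.read_state(); M=Ro.from_quat(s["tool_rot"]).as_matrix(); p=s["tcp_pos"]
    ps=np.degrees(np.arctan2(M[1,1],M[0,1])); d=np.array([*xy,z])-p
    print("at",p.round(4),"psi",round(ps,2),"F",np.round(s["wrist_force"],1),"t",s["clock"],"tilt",M[:,2].round(3)); print("shift cm",(M.T@d*100).round(2),"turn",round(ps-psi,2))
E
python3 -c "
from h import *
goto((.463,.032),44.1,.003)"
```

```text
clock: 2.1
tcp_pos: [0.4614, 0.0317, 0.1998]
tool_rot: [0.391, 0.92, -0.0, -0.0]
wrist_force: [-0.1, 0.1, -0.3]
finger_gap: 0.0857
grip_force: 0.0
at [0.4614 0.0317 0.1998] psi 43.97 F [-0.1  0.1 -0.3] t 2.1 tilt [-0.001  0.    -1.   ]
shift cm [-0.1   0.15 19.68] turn -0.13
```

```bash
python3 -m handwheel '[[0,0,2.5,0,0,0,0],[0,0,2.5,0,0,0,0],[0,0,2.5,0,0,0,0],[0,0,2.5,0,0,0,0],[0,0,2.5,0,0,0,0],[0,0,2.5,0,0,0,0],[0,0,2.5,0,0,0,0],[0,0,1.2,0,0,0,0],[0,0,0.6,0,0,0,0],[0,0,0,0,0,0,0]]'
python3 - <<'E'
from h import *
goto((.463,.032),44.1,.003)
im=cams.get_image("scene"); cv2.imwrite("pics/s1.png",cv2.resize(im[180:380,180:440],None,fx=3,fy=3,interpolation=cv2.INTER_CUBIC))
E
```

```text
clock: 3.1
tcp_pos: [0.4612, 0.0319, 0.0066]
tool_rot: [0.39, 0.921, -0.0, -0.001]
wrist_force: [0.3, 0.0, 0.1]
finger_gap: 0.0856
grip_force: 0.0
at [0.4612 0.0319 0.0066] psi 44.07 F [0.3 0.  0.1] t 3.1 tilt [-0.001  0.    -1.   ]
shift cm [-0.12  0.14  0.36] turn -0.03
```

View pics/s1.png

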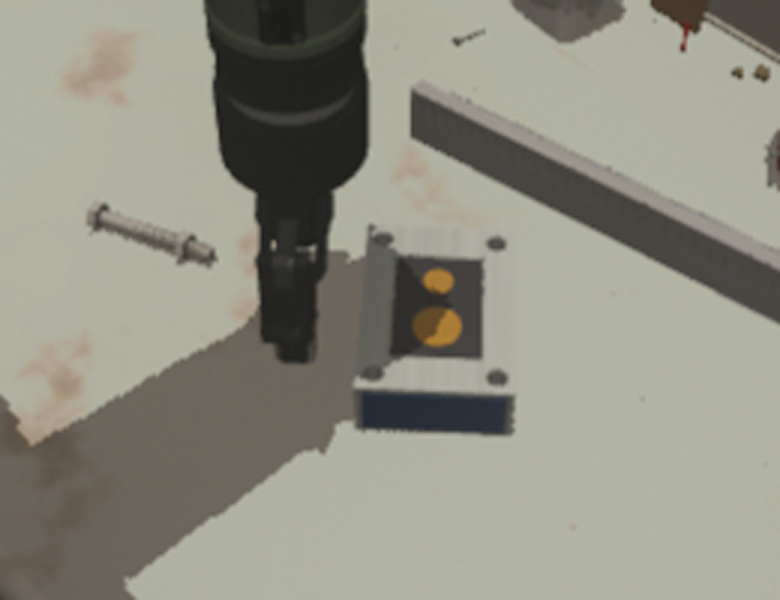

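The scene crop shows the fingers beside the near-left long face, about 15 mm off, with both block and bolt clear. I'll close the gap, then start the turn.

```bash
python3 -m handwheel '[[-0.4,0.05,0.2,0,0,0,0],[-0.4,0,0.1,0,0,0,0],[-0.3,0,0,0,0,0,0],[-0.2,0,0,0,0,0,0],[-0.1,0,0,0,0,0,0],[0,0,0,0,0,0,0]]'
python3 -m handwheel '[[-0.22,-0.28,0,0,0,-3,0],[-0.22,-0.28,0,0,0,-3,0],[-0.22,-0.28,0,0,0,-3,0],[-0.22,-0.28,0,0,0,-3,0],[-0.22,-0.28,0,0,0,-3,0],[0,0,0,0,0,0,0]]'
python3 - <<'E'
from h import *
goto((.463,.032),101,.003)
im=cams.get_image("top"); cv2.imwrite("pics/t2.png",cv2.resize(im[160:330,230:490],None,fx=3,fy=3,interpolation=cv2.INTER_CUBIC))
im=cams.get_image("scene"); cv2.imwrite("pics/s2.png",cv2.resize(im[180:380,180:440],None,fx=3,fy=3,interpolation=cv2.INTER_CUBIC))
E
```

```text
clock: 3.75
tcp_pos: [0.4721, 0.0219, 0.0043]
tool_rot: [0.391, 0.92, 0.0, 0.0]
wrist_force: [0.7, 1.0, 0.0]
finger_gap: 0.0853
grip_force: 0.0
clock: 4.35
tcp_pos: [0.4712, 0.0041, 0.0042]
tool_rot: [0.268, 0.964, -0.0, -0.0]
wrist_force: [0.0, 0.3, -0.2]
finger_gap: 0.0856
grip_force: 0.0
at [0.4712 0.0041 0.0042] psi 58.95 F [ 0.   0.3 -0.2] t 4.35 tilt [-0. -0. -1.]
shift cm [2.14 1.97 0.12] turn -42.05
```

View pics/t2.png

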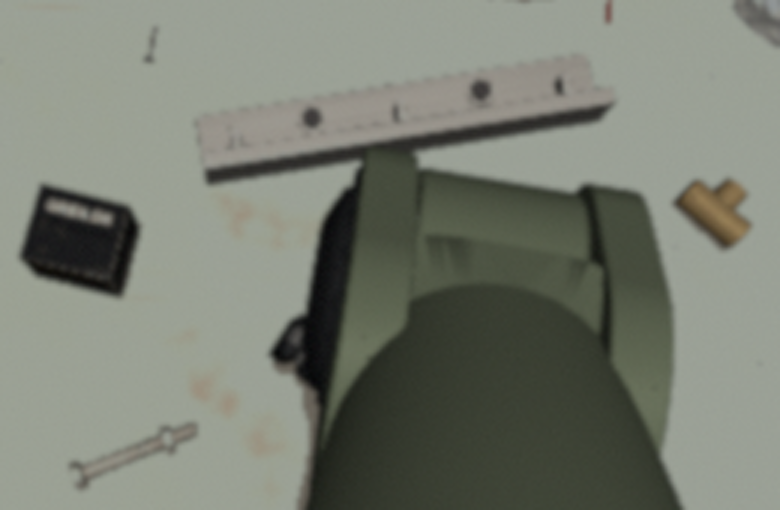

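The arm hides the block in the top view, so I'll use the scene view.

View pics/s2.png

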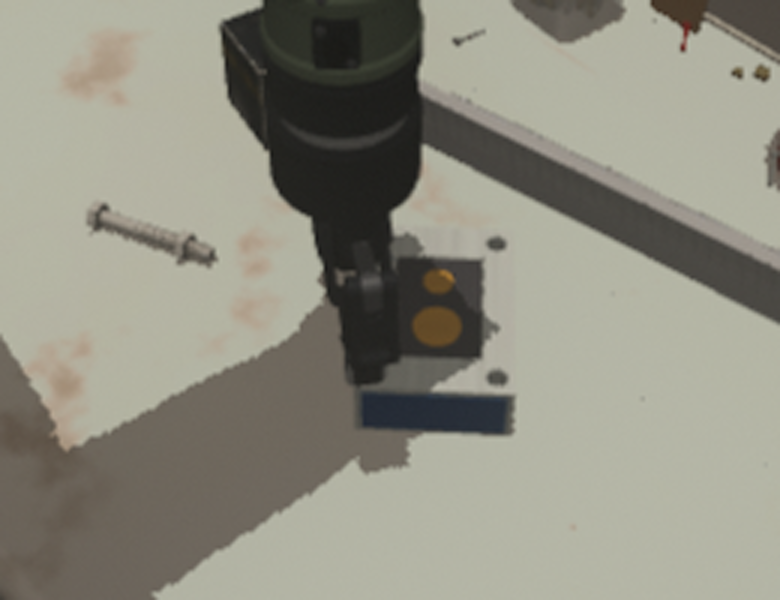

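```bash
python3 - <<'E'
from h import *
f=lambda q:((q-[180,180])*3).round(0).tolist()
P=[(.5846,-.0087,.04),(.499,-.0904,.04),(.4412,-.0287,.04),(.5244,.0533,.04)]
print("corners",f(proj("scene",P)))
s=arm.read_state();M=Ro.from_quat(s["tool_rot"]).as_matrix();p=s["tcp_pos"]
for yy in(-.05,.05):
  print(yy,[f(proj("scene",[p+M@np.array([xx,yy,-.013])]))[0] for xx in(-.011,0,.011)], p+M@np.array([0,yy,-.013]))
print("scene meas",ray("scene",np.array([(513,392),(357,386),(368,230)])/3+180,.04))
E
```

```text
corners [[503.0, 234.0], [503.0, 397.0], [348.0, 389.0], [360.0, 229.0]]
-0.05 [[386.0, 415.0], [366.0, 419.0], [347.0, 422.0]] [ 0.44533883 -0.03838328  0.01717358]
0.05 [[352.0, 279.0], [334.0, 282.0], [316.0, 285.0]] [0.49697391 0.04725444 0.01717714]
scene meas [[ 0.50531566 -0.09172522  0.04      ]
 [ 0.44581934 -0.03074819  0.04      ]
 [ 0.52708294  0.04936897  0.04      ]]
```

```bash
python3 - <<'E'
from h import *
f=lambda q:((q-[180,180])*3).round(0).tolist()
a=np.radians(44.07)
for z in (.0066,.0196,.03,.04,.05):
  print(z,f(proj("scene",[(.4612+s*np.cos(a)*.05,.0319+s*np.sin(a)*.05,z) for s in(-1,1)])))
print(ray("scene",np.array([(295,362)])/3+180,.02))
E
```

```text
0.0066 [[298.0, 411.0], [314.0, 275.0]]
0.0196 [[297.0, 398.0], [313.0, 262.0]]
0.03 [[296.0, 387.0], [312.0, 250.0]]
0.04 [[295.0, 376.0], [312.0, 240.0]]
0.05 [[294.0, 366.0], [311.0, 228.0]]
[[0.44028618 0.01639017 0.02      ]]
```

```bash
python3 -m handwheel '[[0.5,0,-0.5,0,0,0,0],[1,0,-1,0,0,0,0],[1,0,-1,0,0,0,0],[1,0,0,0,0,0,0],[1,0,0,0,0,0,1],[0,0,0,0,0,0,1],[0,0,0,0,0,0,1],[0,0,0,0,0,0,1],[0,0,0,0,0,0,1],[0,0,0,0,0,0,1],[0,0,0,0,0,0,1],[0,0,0,0,0,0,1]]'
python3 - <<'E'
from h import *
goto((.463,.032),44,.003)
im=cams.get_image("scene"); cv2.imwrite("pics/s3.png",cv2.resize(im[180:380,180:440],None,fx=3,fy=3,interpolation=cv2.INTER_CUBIC))
p=arm.read_state()["tcp_pos"]
for z in(-.013,0,.01,.02,.03):print(z,(proj("scene",p+[0,0,z])-180)*3)
E
```

```text
clock: 5.65
tcp_pos: [0.4327, 0.0274, 0.0291]
tool_rot: [0.268, 0.964, -0.0, -0.0]
wrist_force: [-0.4, 0.3, -1.3]
finger_gap: -0.0002
grip_force: 0.0
at [0.4327 0.0274 0.0291] psi 58.96 F [-0.4  0.3 -1.3] t 5.65 tilt [-0.  0. -1.]
shift cm [-2.36  1.95  2.61] turn 14.96
-0.013 [[272.82301875 361.82650399]]
0 [[271.49818357 348.21341868]]
0.01 [[270.4568786  337.51369264]]
0.02 [[269.39565924 326.60934016]]
0.03 [[268.31394869 315.4944345 ]]
```

View pics/s3.png

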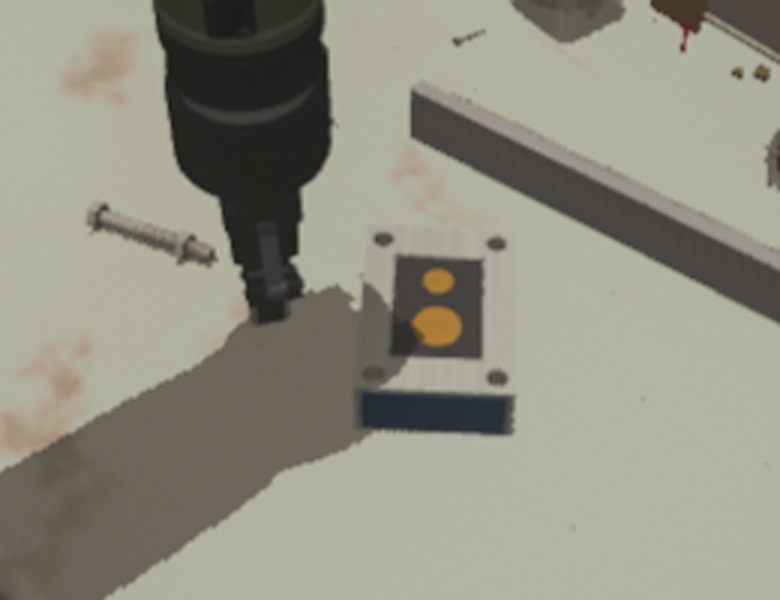

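Shut tip is at crop (270,322), where the reported TCP should project to (271,348). So the real tip stands about 24 mm higher than reported. That explains the fingers passing over the block without touching it. I'll go down guarded to check.

```bash
python3 -m handwheel '[[0,0,0.8,0,0,0,1],[0,0,0.8,0,0,0,1],[0,0,0.8,0,0,0,1],[0,0,0,0,0,0,1]]'
python3 -m handwheel '[[0,0,0.5,0,0,0,1],[0,0,0.5,0,0,0,1],[0,0,0.1,0,0,0,1],[0,0,0,0,0,0,1]]'
python3 - <<'E'
from h import *
im=cams.get_image("scene")
g=im.max(2); m=(g<45).astype(np.uint8); m=m[180:380,180:300]
ys,xs=np.nonzero(m[:, 60:115]);print("lowest dark rows crop3",(ys.max())*3,(xs[ys==ys.max()]+60)*3)
p=arm.read_state()["tcp_pos"];print(p,[((proj("scene",p+[0,0,z])-180)*3).round() .tolist() for z in(0,.01,.02,.03)])
E
```

```text
clock: 6.1
tcp_pos: [0.4314, 0.0277, 0.0038]
tool_rot: [0.267, 0.964, -0.0, -0.001]
wrist_force: [-0.3, 0.4, 0.3]
finger_gap: 0.0004
grip_force: 0.0
clock: 6.5
tcp_pos: [0.4325, 0.0275, -0.006]
tool_rot: [0.267, 0.964, -0.0, -0.0]
wrist_force: [-0.8, -0.4, -0.0]
finger_gap: -0.0002
grip_force: 0.0
lowest dark rows crop3 357 [264 267 270 273 276]
[ 0.43269674  0.0275382  -0.00584124] [[[275.0, 384.0]], [[274.0, 374.0]], [[273.0, 364.0]], [[272.0, 353.0]]]
```

Confirmed: no contact at z=-6 mm, and the tip shows about 25 mm above the reported point. I'll repeat the plan with that offset: fingers open, reported z about -0.022.

```bash
python3 -m handwheel '[[0,0,0,0,0,5,0],[0,0,0,0,0,5,0],[0,0,0,0,0,5,0],[0,0,0.4,0,0,0,0],[0,0,0.4,0,0,0,0],[0,0,0.4,0,0,0,0],[0,0,0.4,0,0,0,0],[-0.7,0.9,0,0,0,0,0],[-0.7,0.9,0,0,0,0,0],[-0.7,0.8,0,0,0,0,0],[0,0,0,0,0,0,0]]'
python3 -c "
from h import *
goto((.4665,.0305),44,-.022)"
```

```text
clock: 7.65
tcp_pos: [0.4692, 0.0303, -0.0214]
tool_rot: [0.391, 0.921, 0.0, 0.002]
wrist_force: [-0.2, -0.7, -0.1]
finger_gap: 0.0854
grip_force: 0.0
at [ 0.4692  0.0303 -0.0214] psi 44.0 F [-0.2 -0.7 -0.1] t 7.65 tilt [ 0.003 -0.    -1.   ]
shift cm [ 0.2  -0.19  0.06] turn -0.0
```

Approach slowly until a force shows.

```bash
python3 -m handwheel '[[-0.3,-0.1,0,0,0,0,0],[-0.3,-0.1,0,0,0,0,0],[-0.2,0,0,0,0,0,0],[-0.2,0,0,0,0,0,0],[-0.2,0,0,0,0,0,0]]'
python3 -m handwheel '[[-0.2,0,0,0,0,0,0],[-0.2,0,0,0,0,0,0]]'
python3 -m handwheel '[[-0.2,0,0,0,0,0,0],[-0.2,0,0,0,0,0,0]]'
python3 -m handwheel '[[0,0,0,0,0,0,0]]'
```

```text
clock: 8.15
tcp_pos: [0.4729, 0.0202, -0.0218]
tool_rot: [0.391, 0.92, -0.0, -0.0]
wrist_force: [0.0, -0.4, -0.5]
finger_gap: 0.0849
grip_force: 0.0
clock: 8.35
tcp_pos: [0.4758, 0.0174, -0.0218]
tool_rot: [0.391, 0.92, -0.0, 0.0]
wrist_force: [0.3, -0.1, 0.4]
finger_gap: 0.086
grip_force: 0.0
clock: 8.55
tcp_pos: [0.4767, 0.0161, -0.022]
tool_rot: [0.391, 0.921, 0.001, -0.002]
wrist_force: [-4.1, 4.5, 4.7]
finger_gap: 0.0854
grip_force: 3.1
clock: 8.65
tcp_pos: [0.477, 0.0158, -0.022]
tool_rot: [0.391, 0.921, 0.001, -0.002]
wrist_force: [-3.1, 3.9, 3.2]
finger_gap: 0.0854
grip_force: 2.6
```

Contact at about 6 N, directed square to the face. Now the turn.

```bash
python3 -m handwheel '[[-0.22,-0.28,0,0,0,-3,0],[-0.22,-0.28,0,0,0,-3,0],[-0.22,-0.28,0,0,0,-3,0],[-0.22,-0.28,0,0,0,-3,0],[-0.22,-0.28,0,0,0,-3,0]]'
python3 - <<'E'
from h import *
goto((.463,.032),101,-.022)
im=cams.get_image("scene"); cv2.imwrite("pics/s4.png",cv2.resize(im[180:380,180:440],None,fx=3,fy=3,interpolation=cv2.INTER_CUBIC))
E
```

```text
clock: 9.15
tcp_pos: [0.4767, -0.0029, -0.0221]
tool_rot: [0.266, 0.964, -0.0, -0.001]
wrist_force: [-2.7, 1.5, 2.0]
finger_gap: 0.0847
grip_force: 1.6
at [ 0.4767 -0.0029 -0.0221] psi 59.09 F [-2.7  1.5  2. ] t 9.15 tilt [-0.002  0.001 -1.   ]
shift cm [ 2.97  2.29 -0.  ] turn -41.91
```

View pics/s4.png

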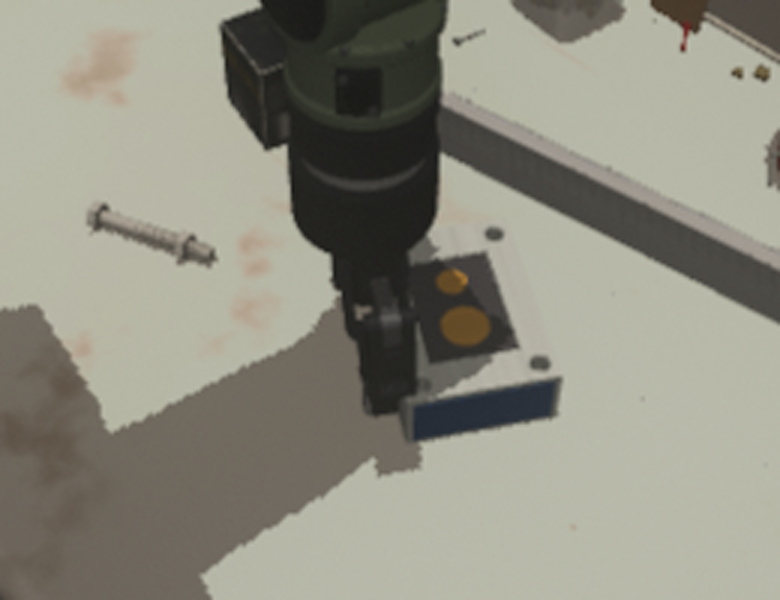

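The block has turned about 14° with the finger near its right end. I'll re-centre by 9 mm along the face, then keep turning.

```bash
python3 -m handwheel '[[0.5,0,0,0,0,0,0],[0,0.9,0,0,0,0,0],[-0.4,0,0,0,0,0,0],[-0.1,0,0,0,0,0,0],[-0.22,-0.27,0,0,0,-3,0],[-0.22,-0.27,0,0,0,-3,0],[-0.22,-0.27,0,0,0,-3,0],[-0.22,-0.27,0,0,0,-3,0],[-0.22,-0.27,0,0,0,-3,0],[-0.22,-0.27,0,0,0,-3,0],[-0.22,-0.27,0,0,0,-3,0],[0,0,0,0,0,0,0]]'
python3 - <<'E'
from h import *
goto((.463,.032),101,-.022)
im=cams.get_image("scene"); cv2.imwrite("pics/s5.png",cv2.resize(im[180:380,180:440],None,fx=3,fy=3,interpolation=cv2.INTER_CUBIC))
E
```

```text
clock: 10.4
tcp_pos: [0.4888, -0.0191, -0.0221]
tool_rot: [0.088, 0.996, -0.001, -0.001]
wrist_force: [-2.4, -0.8, -0.5]
finger_gap: 0.0853
grip_force: 1.3
at [ 0.4888 -0.0191 -0.0221] psi 79.91 F [-2.4 -0.8 -0.5] t 10.4 tilt [-0.002 -0.001 -1.   ]
shift cm [ 3.44  4.58 -0.01] turn -21.09
```

View pics/s5.png

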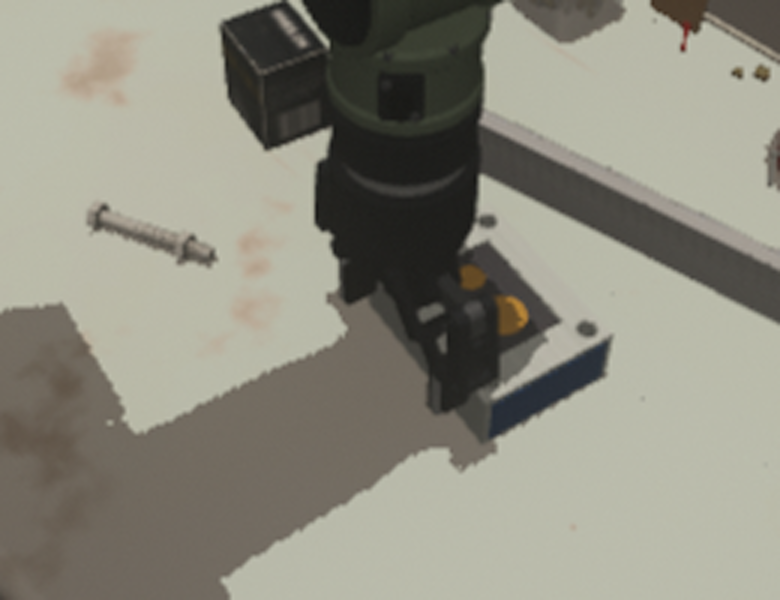

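Two-finger contact is working: blue end corners are at about (490,405) and (612,338), and the block has turned to ≈80°. I'll turn the last 21°.

```bash
python3 -m handwheel '[[-0.22,-0.27,0,0,0,-3,0],[-0.22,-0.27,0,0,0,-3,0],[-0.22,-0.27,0,0,0,-3,0],[-0.22,-0.27,0,0,0,-3,0],[-0.22,-0.27,0,0,0,-3,0],[-0.22,-0.27,0,0,0,-3,0],[-0.22,-0.27,0,0,0,-3,0],[0,0,0,0,0,0,0]]'
python3 - <<'E'
from h import *
goto((.463,.032),101,-.022)
im=cams.get_image("scene"); cv2.imwrite("pics/s6.png",im)
hsv=cv2.cvtColor(im,cv2.COLOR_BGR2HSV); m=cv2.inRange(hsv,(100,90,20),(130,255,140)); m[:230]=0; m[350:]=0;m[:,:300]=0;m[:,420:]=0
c=max(cv2.findContours(m,0,2)[0],key=cv2.contourArea);print(cv2.contourArea(c))
q=cv2.approxPolyDP(c,3,True)[:,0];print(q.tolist())
o,x,y,L=fencepose()
for z in(.04,0):
  P=ray("scene",q,z)[:,:2];print(z,P.round(4).tolist(),np.c_[(P-o)@x,(P-o)@y].round(4).tolist())
E
```

```text
clock: 11.25
tcp_pos: [0.5054, -0.0379, -0.0219]
tool_rot: [-0.095, 0.995, -0.0, 0.0]
wrist_force: [-1.1, -0.6, -0.2]
finger_gap: 0.0855
grip_force: 0.3
at [ 0.5054 -0.0379 -0.0219] psi 100.9 F [-1.1 -0.6 -0.2] t 11.25 tilt [ 0.001 -0.    -1.   ]
shift cm [2.84 7.66 0.01] turn -0.1
0.0
[[381, 289]]
0.04 [[0.5753, -0.0961]] [[-0.0906, -0.0638]]
0 [[0.6022, -0.0791]] [[-0.0609, -0.0523]]
```

```bash
python3 - <<'E'
from h import *
im=cv2.imread("pics/s6.png").astype(int); m=((im[...,0]-im[...,2]>25)*255).astype(np.uint8); m[:230]=0; m[350:]=0;m[:,:300]=0;m[:,430:]=0
c=max(cv2.findContours(m,0,2)[0],key=cv2.contourArea);print(cv2.contourArea(c))
b=cv2.boxPoints(cv2.minAreaRect(c)); q=cv2.approxPolyDP(c,3,True)[:,0];print(q.tolist(),b.round().tolist())
o,x,y,L=fencepose()
for z in(.04,0):
  P=ray("scene",q,z)[:,:2];print(z,P.round(4).tolist(),np.c_[(P-o)@x,(P-o)@y].round(4).tolist())
E
```

```text
Traceback (most recent call last):
ValueError: max() iterable argument is empty
```

```bash
python3 - <<'E'
from h import *
im=cv2.imread("pics/s6.png").astype(int); o,x,y,L=fencepose()
for th in(6,12,18):
  m=((im[...,0]-im[...,2]>th)&(im.sum(2)<260)).astype(np.uint8)*255; m[:230]=0; m[350:]=0;m[:,:300]=0;m[:,430:]=0
  cs=cv2.findContours(m,0,2)[0]
  if not cs: continue
  c=max(cs,key=cv2.contourArea);q=cv2.approxPolyDP(c,2,True)[:,0];print(th,cv2.contourArea(c),q.tolist())
  for z in(.04,0):
    P=ray("scene",q,z)[:,:2];print(z,np.c_[(P-o)@x,(P-o)@y].round(3).tolist())
E
```

```text
6 156.0 [[390, 277], [368, 304], [366, 314], [387, 288]]
0.04 [[-0.058, -0.063], [-0.131, -0.062], [-0.15, -0.069], [-0.083, -0.071]]
0 [[-0.026, -0.052], [-0.103, -0.05], [-0.124, -0.058], [-0.052, -0.06]]
12 78.5 [[390, 277], [385, 287], [382, 287], [369, 303], [366, 313], [373, 305], [370, 304], [377, 300], [375, 298], [378, 298], [380, 292], [387, 287], [385, 286], [388, 285]]
0.04 [[-0.058, -0.063], [-0.083, -0.067], [-0.086, -0.063], [-0.128, -0.062], [-0.148, -0.068], [-0.127, -0.07], [-0.129, -0.064], [-0.115, -0.07], [-0.113, -0.065], [-0.11, -0.069], [-0.097, -0.066], [-0.081, -0.07], [-0.081, -0.066], [-0.076, -0.069]]
0 [[-0.026, -0.052], [-0.053, -0.056], [-0.056, -0.051], [-0.101, -0.05], [-0.122, -0.057], [-0.1, -0.058], [-0.101, -0.053], [-0.087, -0.059], [-0.085, -0.054], [-0.082, -0.058], [-0.068, -0.054], [-0.05, -0.059], [-0.051, -0.055], [-0.045, -0.058]]
18 0.0 [[377, 293]]
0.04 [[-0.102, -0.062]]
0 [[-0.073, -0.051]]
```

The blue end's top edge runs straight along the fence normal (fence y ≈ -62 mm, x -131…-58). So the block is square, centred at about (-95, -2) mm, with roughly 50 mm to go. Pushing straight in.

```bash
python3 -m handwheel '[[-0.3,0,0,0,0,0,0],[-0.4,0,0,0,0,0,0],[-0.4,0,0,0,0,0,0],[-0.4,0,0,0,0,0,0],[-0.4,0,0,0,0,0,0],[-0.4,0,0,0,0,0,0],[-0.4,0,0,0,0,0,0],[-0.4,0,0,0,0,0,0],[-0.4,0,0,0,0,0,0],[-0.4,0,0,0,0,0,0],[-0.3,0,0,0,0,0,0]]'
python3 -m handwheel '[[-0.2,0,0,0,0,0,0],[-0.2,0,0,0,0,0,0]]'
python3 -m handwheel '[[-0.2,0,0,0,0,0,0]]'
python3 -m handwheel '[[-0.2,0,0,0,0,0,0]]'
```

```text
clock: 12.4
tcp_pos: [0.5444, -0.0294, -0.0219]
tool_rot: [-0.095, 0.995, -0.0, -0.001]
wrist_force: [-6.3, -1.6, 4.3]
finger_gap: 0.0853
grip_force: 3.1
clock: 12.6
tcp_pos: [0.5479, -0.0287, -0.0219]
tool_rot: [-0.095, 0.995, -0.0, -0.002]
wrist_force: [-7.0, -1.4, 5.1]
finger_gap: 0.0855
grip_force: 3.3
clock: 12.7
tcp_pos: [0.5499, -0.0283, -0.0219]
tool_rot: [-0.095, 0.995, -0.0, -0.002]
wrist_force: [-7.8, -0.6, 3.6]
finger_gap: 0.0855
grip_force: 3.1
clock: 12.8
tcp_pos: [0.5519, -0.0279, -0.0219]
tool_rot: [-0.095, 0.995, -0.0, -0.002]
wrist_force: [-6.0, -0.7, 5.2]
finger_gap: 0.0855
grip_force: 3.1
```

```bash
for i in 1; do python3 -m handwheel '[[-0.1,0,0,0,0,0,0]]'; python3 -m handwheel '[[-0.1,0,0,0,0,0,0]]'; python3 -m handwheel '[[-0.1,0,0,0,0,0,0]]'; done | grep -E "tcp|wrist"
```

```text
tcp_pos: [0.5532, -0.0277, -0.0219]
wrist_force: [-5.3, -1.3, 3.6]
tcp_pos: [0.5539, -0.0275, -0.0219]
wrist_force: [-6.6, -1.9, 4.8]
tcp_pos: [0.5548, -0.0273, -0.0219]
wrist_force: [-6.4, -1.6, 4.1]
```

```bash
(python3 -m handwheel '[[-0.1,0,0,0,0,0,0]]'; python3 -m handwheel '[[-0.1,0,0,0,0,0,0]]'; python3 -m handwheel '[[-0.1,0,0,0,0,0,0]]') | grep -E "tcp|wrist"
```

```text
tcp_pos: [0.5554, -0.0272, -0.022]
wrist_force: [-8.4, -2.2, 6.7]
tcp_pos: [0.5554, -0.0272, -0.0221]
wrist_force: [-11.0, -3.0, 8.3]
tcp_pos: [0.5553, -0.0272, -0.0222]
wrist_force: [-13.4, -3.9, 9.3]
```

Movement has stopped and the force is rising, so the block is on the fence. I'll seat it a little firmer, back off, raise and clear the view.

```bash
python3 -m handwheel '[[-0.1,0,0,0,0,0,0],[-0.1,0,0,0,0,0,0],[-0.1,0,0,0,0,0,0],[0,0,0,0,0,0,0]]' | grep -E "tcp|wrist"
python3 -m handwheel '[[0.3,0,0,0,0,0,0],[0.4,0,0,0,0,0,0],[1,0,0,0,0,0,0],[2,0,0,0,0,0,0],[2,0,0,0,0,0,0],[0,0,-2,0,0,0,0],[0,0,-3,0,0,0,0],[0,0,-3,0,0,0,0],[0,0,-3,0,0,0,0],[0,0,-3,0,0,0,0],[0,0,-3,0,0,0,0],[0,0,-3,0,0,0,0]]' | grep -E "tcp|wrist"
python3 -m handwheel '[[0,3,0,0,0,0,0],[0,3,0,0,0,0,0],[0,3,0,0,0,0,0],[0,3,0,0,0,0,0],[0,3,0,0,0,0,0],[0,3,0,0,0,0,0],[0,3,0,0,0,0,0],[0,3,0,0,0,0,0],[0,3,0,0,0,0,0],[0,3,0,0,0,0,0],[0,3,0,0,0,0,0],[0,0,0,0,0,0,0]]'
python3 - <<'E'
from h import *
im=cams.get_image("top"); cv2.imwrite("pics/t7.png",cv2.resize(im[160:330,230:490],None,fx=3,fy=3,interpolation=cv2.INTER_CUBIC))
E
```

```text
tcp_pos: [0.555, -0.027, -0.0227]
wrist_force: [-17.3, -4.9, 12.2]
tcp_pos: [0.5069, -0.037, 0.1798]
wrist_force: [0.0, -0.0, 1.1]
clock: 16.2
tcp_pos: [0.4433, 0.2899, 0.1785]
tool_rot: [-0.098, 0.995, 0.001, 0.001]
wrist_force: [1.0, -0.6, -0.1]
finger_gap: 0.0858
grip_force: 0.0
```

View pics/t7.png

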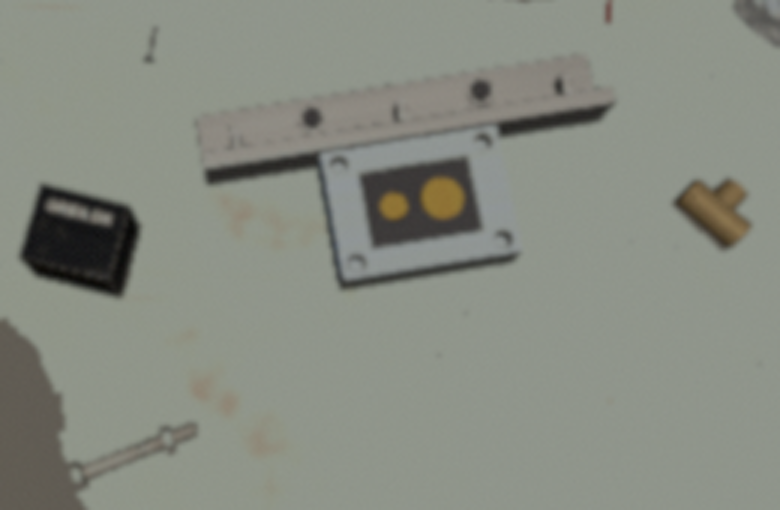

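The block lies against the fence, with corners (320,152) and (498,127) and its ends well inside the fence's. The carton, bolt and tee have not moved. I'll check the angle and gap numerically.

```bash
python3 - <<'E'
from h import *
im=cams.get_image("top"); cv2.imwrite("pics/t8.png",im); g=cv2.cvtColor(im,6).astype(float)
def edge(cols,r0,r1,sign):
    out=[]
    for c in cols:
        d=sign*np.diff(g[r0(c):r1(c),c]); k=d.argmax()
        if 0<k<len(d)-1:
            den=d[k-1]-2*d[k]+d[k+1]; out.append((c,r0(c)+k+.5+(.5*(d[k-1]-d[k+1])/den if den else 0)))
    return np.array(out)
fr=lambda c:160+ (170-.164*((c-230)*3-207))/3
def fit(pts,z):
    P=ray("top",pts,z)[:,:2]; v=cv2.fitLine(P.astype(np.float32),cv2.DIST_HUBER,0,1e-4,1e-4).ravel(); v[:2]*=np.sign(v[1]); return v,P
F=edge(list(range(303,334))+list(range(400,430)),lambda c:int(fr(c))-3,lambda c:int(fr(c))+4,-1)
vF,PF=fit(F,.045); 
lo=lambda c:160+(280-.154*((c-230)*3-342))/3
B=edge(range(348,398),lambda c:int(lo(c))-3,lambda c:int(lo(c))+4,-1); vB,PB=fit(B,.04)
ang=lambda v:np.arctan2(v[1],v[0])
n=np.array([vF[1],-vF[0]]); print("fence ang",ang(vF),"block rear ang",ang(vB),"diff",ang(vB)-ang(vF)); d=(PB-vF[2:])@n; print("rear face dist",d.mean(),d[:10].mean(),d[-10:].mean(), "resid",((PF-vF[2:])@n).std())
m=(g[195:250,340:400]<85).astype(np.uint8)
c=max(cv2.findContours(m,0,1)[0],key=cv2.contourArea)[:,0]+[340,195]
print(cv2.minAreaRect(ray("top",c,.04)[:,:2].astype(np.float32)*1000), np.degrees(ang(vF)))
E
```

```text
fence ang 1.7644147 block rear ang 1.7635722 diff -0.00084245205
rear face dist -0.08811862889820754 -0.0880751952571813 -0.08821830606892331 resid 0.000197457537968236
((609.8209838867188, -23.082138061523438), (49.11776351928711, 71.11233520507812), 10.677024841308594) 101.093506
```

```bash
python3 -c "
from bench import order
print(order.job_done())"
```

```text
the job is handed in; nothing more can be done
None
```

The die block's long face lies against the fence, with about 0.1 mm gap and under 0.001 rad off parallel by the top camera. Its ends are well inside the fence's, the carton, bolt and tee are where they were, and the arm is clear; the job is handed in, with no verdict returned.

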